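# Stack the empty parts bin on the valve bin, turned end for end

### The job

Stack the empty parts bin squarely on the bin that holds the solenoid valve. Turn it half a turn, end for end, so that its ribs stand on the ledges of the bin below instead of dropping in and nesting onto the valve. Set it down rather than dropping it, and leave the two filled bins standing where they are.

Things in the scene. Friction and masses are not known exactly. Their poses are not given: they have to be found in the camera images.
- empty_bin_mid (a point): centre, half-way up, of the empty one of three identical grey open bins that all point the same way, away from the robot. 150 mm long (x), 62 wide (y), 70 high, 0.14 kg. Upper half: upright sides, gripped across the width from above; lower half drawn in to a 100 x 50 mm foot. Axes: x from the two-rib end to the one-rib end (paper card outside), z up
- empty_bin_two_rib_end (a point): middle of the empty bin's two-rib end, 70 mm along -x from its centre. Under the overhangs ribs reach down to the foot's underside: at the +x end one in the middle, 18 mm wide; at the -x end two, 11 mm wide, 39 mm apart. Ledges level with the rim, reaching 21 mm in from the outer end faces: at +x two in the corners, 20 mm wide, at -x one in the middle, 22 mm wide
- valve_bin: the bin, same shape and axes, that holds an upright solenoid valve (top 9 mm below the rim) and a silencer; origin at the centre of its underside; 0.5 kg, loose. A bin set on it the same way round drops in between its ledges; turned half a turn its ribs stand on the ledges, its underside level with this rim, 70 mm up. No lip centres it
- bolt_bin: the third bin, same shape and axes, holding three hexagon bolts, to be left alone; origin at the centre of its underside; 0.5 kg, loose

How it is judged:
By the outcome, as a careful person would: the job done as asked, in the order asked, and still so for the second after the job is handed in, with the robot touching nothing.
It also fails if it takes over 38 s, if anything falls off the work surface, if the arm or the gripper's body presses on something with over 40 N, if the wrist force passes 120 N, or if a joint passes its speed limit or range.

### The arm

A 7-joint arm with a two-finger parallel gripper is mounted at the origin on a cart in front of the work surface, level with it; the furniture and walls round the work are solid. World frame = base frame: x ahead of the robot, y to its left, z up, the work surface at z = 0. Lengths are in mm, angles in rad, forces in N, time in s.
With the tool pointing down it reaches from about 400 to 875 mm from the base axis. Payload 4.4 kg.
Tool frame: the origin (TCP) lies at the very end of the fingers, on their centre line; the grasp point (between the pads) lies 19 mm behind it (ctrl.grip_depth is the distance from the TCP to the grasp point, in mm); z points along the fingers, x is the direction in which the jaws open and shut, and the axes are right-handed (so a half turn about z gives the same grasp; the last joint's range is limited). The gripper opens to 85 mm and grips with 20 to 120 N. Pads are 22 mm wide; open, the fingers measure 114 mm over their backs; the gripper's body (76 mm by 85 mm) begins 54 mm behind the grasp point. The pads swing forward as they close: fully open they stand 13 mm farther back than shut.
Start: joints at [-1.254, 0.628, 0.038, 1.517, -0.027, 0.996, -0.02], TCP at [242.765, 602.978, 231.313] pointing down, gripper open.
Joint ranges: [-3.06, 3.06], [-0.37, 2.12], [-1.25, 1.32], [0.18, 2.47], [-1.1, 4.24], [0.23, 1.98], [-2.94, 2.94]. Speed limits (rad/s): [2.57, 2.57, 3.14, 3.14, 3.14, 3.14, 3.14].

### API

Orientations are given as [roll, pitch, yaw] about the fixed x, y, z axes, in that order (R = Rz(yaw) Ry(pitch) Rx(roll)).
In Python, from cell import ctrl gives the robot as it stands.
- The arm moves only by the shell command python3 -m creep 'ROWS'. ROWS is JSON, a list of rows, each an object with "hand": the opening, from 0 (shut) to 1 (fully open); "travel": the shift along the tool's x, y, z in cm, a list of three; "angular": the turn, a rotation vector about the tool's x, y, z in degrees, a list of three. In form: [{"hand": hand, "travel": [tx, ty, tz], "angular": [rx, ry, rz]}, ...]. A call has 1 to 20 rows; each row is the pose to reach, as a shift and turn from the pose measured when the call began, along the tool's axes at that moment; what a row does not reach only later rows make up. A row lasts 1/10 s, in which the tool goes at most 50 mm and 8.59 degrees, less where a joint would pass 70% of its speed; a pose out of reach is approached as far as the arm can. A call with a gripper value outside its range is refused whole. The fingers move at their own pace and stop on an object; the grip force is fixed at half the most. Time passes only in rows, so rows that repeat a pose let the fingers close. It gives the time, the measured TCP pose, the force and the opening at its end, in the units of the state.
- ctrl.read_state(): the state, without advancing time (a new reading comes with each control period).
- ctrl.get_image(name): name is "side" or "top"; returns a dict with "frame" (420x560x3 uint8, red, green, blue), "fx", "fy", "cx", "cy" (pixels), "origin" and "orientation" of the camera in the world. Camera axes: x right, y down, z forward; pixel columns grow to the right and rows downward; lengths in mm; the calibration is good to about 2 mm. A picture is of the moment at which its call begins. There is no depth.
- ctrl.finish_job(): hands the job in, once; it reports no verdict.
Trained networks look in the newest picture that a camera, given by its name, has taken for a name from the list of things; names that differ only in an ending like _2 or _b are one class to them, and where a whole thing is asked for, a point or a joint stands for the part that bears it (a point fixed in the world has none). Each returns a list of dicts, best first, with "confidence" (0 to 1); they miss things now and then, are a little off and sometimes report something else, mostly with a low value. They report only what shows in the picture. A call takes as long as a camera call.
- ctrl.regions_of(camera, thing): "region" (420x560 bool, what is visible of it).
- ctrl.spot_point(camera, thing): "at" ([x, y, z] in mm, in world coordinates, good to about 4 mm: a listed point, or the origin of a listed thing).
The state is a dict: "clock": time; "qpos": joint angles; "qd": joint speeds; "tau": joint torques, N m; "eef_pos": TCP position; "tool_rot": TCP orientation; "force": force on the tool from outside, world axes, zero at the start; "torque": the same for the moment, N m; "width": finger opening in mm.
Only numpy, scipy, OpenCV 4.12 (cv2) and the standard library are available. Lean on these libraries where they do the work, as an engineer would, in place of code of your own. Each camera call takes 0.05 s, during which the arm holds its last target. There are 200 camera calls.

## Working session

There is one attempt and no reset: what is moved stays moved. The work goes in short steps, Python scripts to look and compute and a shell command to move; the robot and the scene stay as the last step left them, time stands still between calls to the robot, and variables do not carry over. Pictures are saved under pics/ and viewed, about 8 in all and at most 12, crops included, and the job is handed in when it is done.

```bash
mkdir -p pics; ls
cat > h.py <<'E'
import numpy as np, cv2
from cell import ctrl
from scipy.spatial.transform import Rotation as R
def save(cam,name,crop=None,scale=1):
    im=ctrl.get_image(cam); f=im["frame"][:,:,::-1]
    if crop: f=f[crop[1]:crop[3],crop[0]:crop[2]]
    f=cv2.resize(f,None,fx=scale,fy=scale,interpolation=cv2.INTER_CUBIC)
    cv2.imwrite("pics/"+name,f); return im
def Rm(o):
    o=np.array(o,float)
    return o if o.shape==(3,3) else R.from_euler('xyz',o).as_matrix()
def proj(im,p):
    c=(np.atleast_2d(p)-im["origin"])@Rm(im["orientation"])
    return np.c_[im["fx"]*c[:,0]/c[:,2]+im["cx"],im["fy"]*c[:,1]/c[:,2]+im["cy"]]
def back(im,uv,z):
    uv=np.atleast_2d(uv).astype(float)
    d=np.c_[(uv[:,0]-im["cx"])/im["fx"],(uv[:,1]-im["cy"])/im["fy"],np.ones(len(uv))]@Rm(im["orientation"]).T
    o=np.array(im["origin"]); return o+d*((z-o[2])/d[:,2])[:,None]
E
python3 - <<'E'
from h import *
np.set_printoptions(precision=3,suppress=True)
s=ctrl.read_state(); print(s["clock"],s["eef_pos"],s["tool_rot"],s["width"],s["force"])
for c in("top","side"):
    im=save(c,c+"1.png"); print(c,im["fx"],im["cx"],im["cy"],im["origin"],im["orientation"])
    for t in("empty_bin_mid","empty_bin_two_rib_end","valve_bin","bolt_bin"):
        print(t,[(np.round(d["at"],1),round(d["confidence"],2)) for d in ctrl.spot_point(c,t)])
E
```

```text
pics
0.0 [242.535 602.41  230.415] [3.142 0.002 1.188] 85.56168842040796 [-0.682  0.089 -0.154]
top 469.8463145069785 284.9523264810073 210.67658831046714 [344.335  12.799 911.969] [-2.997 -0.012 -1.542]
empty_bin_mid [(array([468.2,   2.1,  32.9]), 0.69)]
empty_bin_two_rib_end [(array([391.3, -12.1,  39.2]), 0.96)]
valve_bin [(array([443. , 185.4,  -2. ]), 0.94)]
bolt_bin [(array([ 487.5, -162.9,    1.1]), 0.55)]
side 495.0695305046897 283.0809116296251 211.54851859397246 [ 519.655 -716.372  492.653] [-2.103  0.007  0.084]
empty_bin_mid [(array([457.4,   3.4,  33.2]), 0.91)]
empty_bin_two_rib_end [(array([389.2, -12.9,  35.6]), 0.64)]
valve_bin [(array([446.1, 184.2,  -2.2]), 0.87)]
bolt_bin []
```

View pics/top1.png

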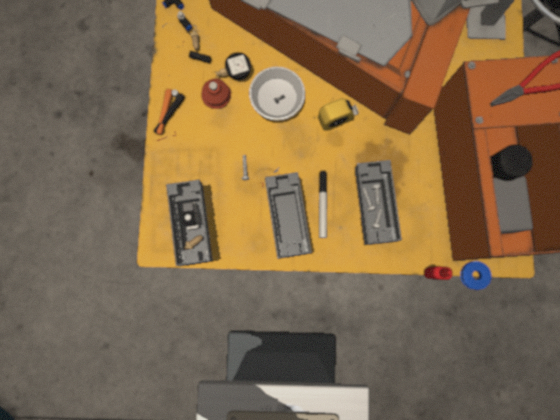

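View pics/side1.png

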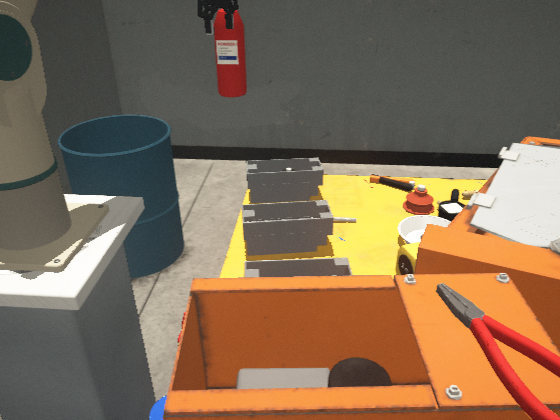

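The top view shows the valve bin at about (190,222), the empty bin at (290,215) and the bolt bin at (377,202). All three point up the image (+x). Next I fit the rim boxes to the region masks.

```bash
cat >> h.py <<'E'
from scipy.optimize import minimize
def hullpts(p,z0,full):
    x,y,a=p; P=[(sx*75,sy*31,z) for sx in(-1,1) for sy in(-1,1) for z in(35,70)]
    if full: P+=[(sx*50,sy*25,0) for sx in(-1,1) for sy in(-1,1)]
    P=np.array(P,float); c,s=np.cos(a),np.sin(a)
    return np.c_[x+c*P[:,0]-s*P[:,1],y+s*P[:,0]+c*P[:,1],P[:,2]+z0]
def mask(im,p,z0=0,full=True,k=4):
    h=cv2.convexHull((proj(im,hullpts(p,z0,full))*k+ (k-1)/2).astype(np.float32)).astype(np.int32)
    m=np.zeros((420*k,560*k),np.uint8); cv2.fillConvexPoly(m,h,1); return m>0
def fit(ims,regs,p0,z0=0):
    big=[np.kron(r,np.ones((4,4),bool)) for r in regs]
    def cost(q):
        p=(q[0],q[1],q[2]/100); t=0
        for im,b in zip(ims,big):
            m=mask(im,p,z0); t+=1-(m&b).sum()/(m|b).sum()
        return t
    best=minimize(cost,[p0[0],p0[1],p0[2]*100],method='Nelder-Mead',options=dict(initial_simplex=np.array([p0[0],p0[1],p0[2]*100])+np.array([[0,0,0],[8,0,0],[0,8,0],[0,0,8.]]),xatol=.1,fatol=1e-4))
    q=best.x; return np.array([q[0],q[1],q[2]/100]),best.fun
E
python3 - <<'E'
from h import *
np.set_printoptions(precision=3,suppress=True)
T=ctrl.get_image("top"); S=ctrl.get_image("side")
for n,g in(("empty_bin_mid",(463,3,.15)),("valve_bin",(445,185,.15)),("bolt_bin",(487,-163,.1))):
    out=[]
    for c,im in(("top",T),("side",S)):
        for d in ctrl.regions_of(c,n)[:2]:
            r=d["region"]; v,u=np.nonzero(r); print(n,c,round(d["confidence"],2),r.sum(),u.mean().round(),v.mean().round())
        rs=ctrl.regions_of(c,n)
        if rs: out.append((im,rs[0]["region"])); print("  fit",*fit([im],[rs[0]["region"]],g))
    if len(out)==2: print("  both",*fit([o[0] for o in out],[o[1] for o in out],g))
E
```

```text
empty_bin_mid top 0.63 2822 287.0 215.0
  fit [461.24    2.3     0.177] 0.03696770167624208
empty_bin_mid side 0.74 4445 287.0 226.0
  fit [461.791   2.666   0.192] 0.0421628491697289
  both [461.462   2.297   0.182] 0.08186849651693973
valve_bin top 0.7 3125 188.0 223.0
  fit [441.609 181.205   0.184] 0.02695253282932686
valve_bin side 0.74 3164 283.0 179.0
  fit [441.278 183.685   0.191] 0.04912246489859595
  both [441.915 181.835   0.182] 0.08566849471777438
bolt_bin top 0.7 3080 377.0 203.0
  fit [ 490.439 -164.64     0.134] 0.027587987606260467
bolt_bin side 0.84 1813 299.0 267.0
  fit [ 485.031 -118.157   -0.435] 0.6878426490181946
  both [ 490.419 -164.419    0.135] 0.7543718186416107
```

```bash
python3 -m creep '[{"hand":1,"travel":[-47.5,42.7,6],"angular":[0,0,-32.4]},{"hand":1,"travel":[-47.5,42.7,6],"angular":[0,0,-32.4]},{"hand":1,"travel":[-47.5,42.7,6],"angular":[0,0,-32.4]},{"hand":1,"travel":[-47.5,42.7,6],"angular":[0,0,-32.4]},{"hand":1,"travel":[-47.5,42.7,6],"angular":[0,0,-32.4]},{"hand":1,"travel":[-47.5,42.7,6],"angular":[0,0,-32.4]},{"hand":1,"travel":[-47.5,42.7,6],"angular":[0,0,-32.4]},{"hand":1,"travel":[-47.5,42.7,6],"angular":[0,0,-32.4]},{"hand":1,"travel":[-47.5,42.7,6],"angular":[0,0,-32.4]},{"hand":1,"travel":[-47.5,42.7,6],"angular":[0,0,-32.4]},{"hand":1,"travel":[-47.5,42.7,6],"angular":[0,0,-32.4]},{"hand":1,"travel":[-47.5,42.7,6],"angular":[0,0,-32.4]},{"hand":1,"travel":[-47.5,42.7,6],"angular":[0,0,-32.4]},{"hand":1,"travel":[-47.5,42.7,6],"angular":[0,0,-32.4]},{"hand":1,"travel":[-47.5,42.7,6],"angular":[0,0,-32.4]},{"hand":1,"travel":[-47.5,42.7,6],"angular":[0,0,-32.4]},{"hand":1,"travel":[-47.5,42.7,6],"angular":[0,0,-32.4]},{"hand":1,"travel":[-47.5,42.7,6],"angular":[0,0,-32.4]},{"hand":1,"travel":[-47.5,42.7,6],"angular":[0,0,-32.4]}]'
cat >> h.py <<'E'
def go(x,y,z,yaw):
    s=ctrl.read_state(); A=Rm(s["tool_rot"]); B=Rm([np.pi,0,yaw])
    d=(np.array([x,y,z])-s["eef_pos"])@A/10
    print("clock",s["clock"],"pos",np.round(s["eef_pos"],1),"rot",np.round(s["tool_rot"],3),"q7",round(s["qpos"][6],2),"F",np.round(s["force"],1),"w",round(s["width"],1))
    print("travel",np.round(d,2),"ang",np.round(np.degrees(R.from_matrix(A.T@B).as_rotvec()),2))
E
python3 -c "
from h import *
go(461.5,2.4,34,1.753)"
```

```text
clock: 3.1
eef_pos: [461.4, 3.8, 171.4]
tool_rot: [3.141, -0.0, 1.755]
force: [0.2, 0.5, -0.2]
width: 85.4
clock 3.1 pos [461.4   3.8 171.4] rot [ 3.141 -0.     1.755] q7 1.6 F [ 0.2  0.5 -0.2] w 85.4
travel [-1.400e-01 -1.000e-02  1.374e+01] ang [ 0.01 -0.01  0.13]
```

```bash
python3 -m creep '[{"hand":1,"travel":[-0.1,0,4],"angular":[0,0,0]},{"hand":1,"travel":[-0.1,0,8],"angular":[0,0,0]},{"hand":1,"travel":[-0.1,0,10],"angular":[0,0,0]},{"hand":1,"travel":[-0.1,0,12],"angular":[0,0,0]},{"hand":1,"travel":[-0.1,0,13],"angular":[0,0,0]},{"hand":1,"travel":[-0.1,0,13.7],"angular":[0,0,0]},{"hand":1,"travel":[-0.1,0,13.7],"angular":[0,0,0]},{"hand":1,"travel":[-0.1,0,13.7],"angular":[0,0,0]}]'
python3 -c "
from h import *
go(461.5,2.4,34,1.753); save('top','top2.png',(230,130,430,280),4)"
```

```text
clock: 3.9
eef_pos: [462.0, 2.9, 35.0]
tool_rot: [3.14, -0.0, 1.755]
force: [0.2, 0.6, 0.9]
width: 85.2
clock 3.9 pos [462.    2.9  35. ] rot [ 3.14  -0.     1.755] q7 1.54 F [0.2 0.6 0.9] w 85.2
travel [-0.04 -0.06  0.1 ] ang [ 0.07 -0.    0.14]
```

View pics/top2.png

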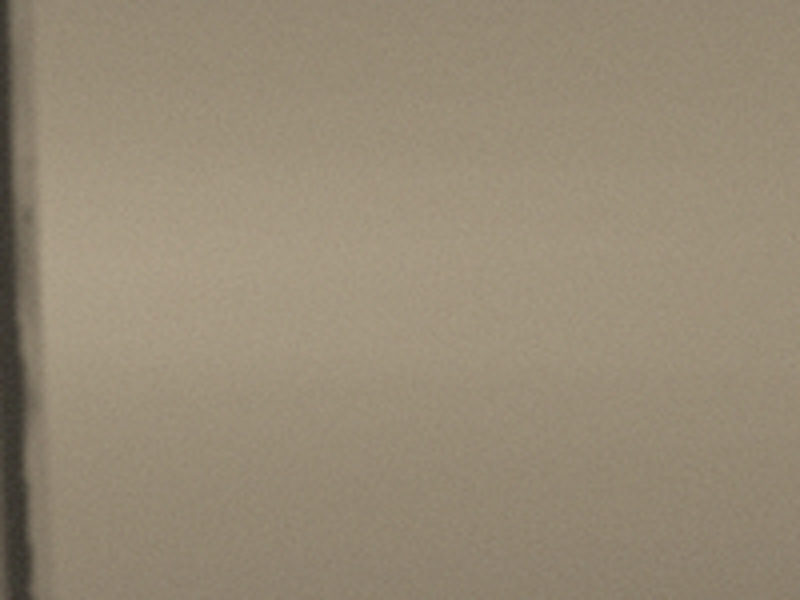

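The arm fills the top view here, so it shows nothing useful. The force readings are clean, so I close on the bin.

```bash
python3 -m creep '[{"hand":0,"travel":[0,0,0],"angular":[0,0,0]},{"hand":0,"travel":[0,0,0],"angular":[0,0,0]},{"hand":0,"travel":[0,0,0],"angular":[0,0,0]},{"hand":0,"travel":[0,0,0],"angular":[0,0,0]},{"hand":0,"travel":[0,0,0],"angular":[0,0,0]},{"hand":0,"travel":[0,0,0],"angular":[0,0,0]},{"hand":0,"travel":[0,0,0],"angular":[0,0,0]},{"hand":0,"travel":[0,0,0],"angular":[0,0,0]}]'
python3 -c "
from h import *
go(461.5,2.4,34,1.753); save('side','side2.png',(200,120,400,270),4)"
```

```text
clock: 4.75
eef_pos: [462.7, 2.8, 36.1]
tool_rot: [3.138, 0.0, 1.755]
force: [-0.3, -0.1, 5.9]
width: 61.2
clock 4.75 pos [462.7   2.8  36.1] rot [3.138 0.    1.755] q7 1.54 F [-0.3 -0.1  5.9] w 61.2
travel [-0.02 -0.13  0.21] ang [0.19 0.02 0.13]
```

View pics/side2.png

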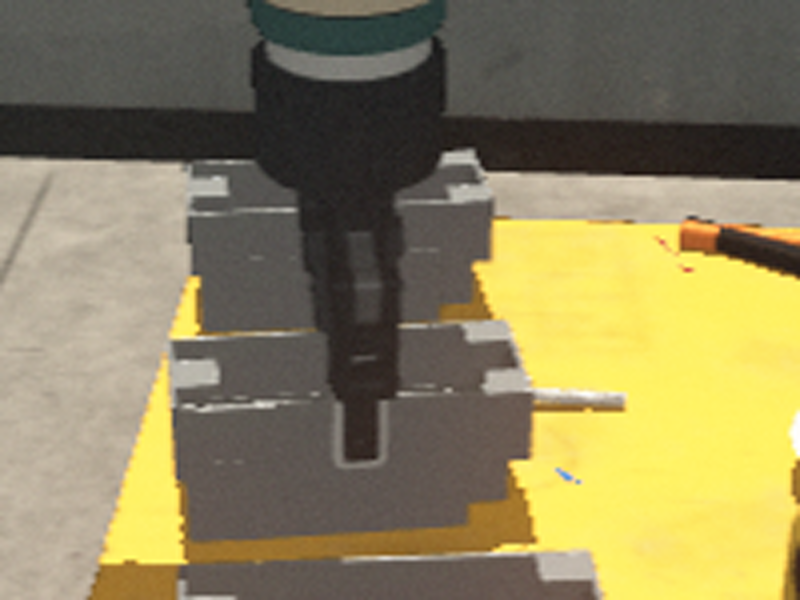

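The fingers hold the empty bin mid-length on its upright sides, at about (360,430) in the crop, and it still stands level. I lift it and make the first quarter of the turn.

```bash
python3 -m creep '[{"hand":0,"travel":[0,0,-1],"angular":[0,0,0]},{"hand":0,"travel":[0,0,-3],"angular":[0,0,0]},{"hand":0,"travel":[0,0,-6],"angular":[0,0,0]},{"hand":0,"travel":[0,0,-9],"angular":[0,0,0]},{"hand":0,"travel":[0,0,-12],"angular":[0,0,4]},{"hand":0,"travel":[0,0,-14],"angular":[0,0,12]},{"hand":0,"travel":[0,0,-15],"angular":[0,0,20]},{"hand":0,"travel":[0,0,-15],"angular":[0,0,28]},{"hand":0,"travel":[0,0,-15],"angular":[0,0,36]},{"hand":0,"travel":[0,0,-15],"angular":[0,0,44]},{"hand":0,"travel":[0,0,-15],"angular":[0,0,52]},{"hand":0,"travel":[0,0,-15],"angular":[0,0,60]},{"hand":0,"travel":[0,0,-15],"angular":[0,0,68]},{"hand":0,"travel":[0,0,-15],"angular":[0,0,76]},{"hand":0,"travel":[0,0,-15],"angular":[0,0,84]},{"hand":0,"travel":[0,0,-15],"angular":[0,0,90]},{"hand":0,"travel":[0,0,-15],"angular":[0,0,90]},{"hand":0,"travel":[0,0,-15],"angular":[0,0,90]}]'
python3 -c "
from h import *
go(441.8,182,186,-1.387)"
```

```text
clock: 6.6
eef_pos: [462.0, 3.0, 186.5]
tool_rot: [-3.142, -0.004, 0.187]
force: [-0.6, -0.4, -2.5]
width: 61.2
clock 6.6 pos [462.    3.  186.5] rot [-3.142 -0.004  0.187] q7 0.38 F [-0.6 -0.4 -2.5] w 61.2
travel [  1.35 -17.96   0.05] ang [-0.16 -0.16 90.21]
```

```bash
python3 -m creep '[{"hand":0,"travel":[0.1,-1,0],"angular":[0,0,6]},{"hand":0,"travel":[0.2,-3,0],"angular":[0,0,12]},{"hand":0,"travel":[0.4,-5,0],"angular":[0,0,20]},{"hand":0,"travel":[0.5,-7,0],"angular":[0,0,28]},{"hand":0,"travel":[0.7,-9,0],"angular":[0,0,36]},{"hand":0,"travel":[0.8,-11,0],"angular":[0,0,44]},{"hand":0,"travel":[1,-13,0],"angular":[0,0,52]},{"hand":0,"travel":[1.1,-15,0],"angular":[0,0,60]},{"hand":0,"travel":[1.2,-16.5,0],"angular":[0,0,68]},{"hand":0,"travel":[1.3,-17.5,0],"angular":[0,0,76]},{"hand":0,"travel":[1.4,-18,0],"angular":[0,0,84]},{"hand":0,"travel":[1.4,-18,0],"angular":[0,0,90.2]},{"hand":0,"travel":[1.4,-18,0],"angular":[0,0,90.2]},{"hand":0,"travel":[1.4,-18,0],"angular":[0,0,90.2]},{"hand":0,"travel":[1.4,-18,0],"angular":[0,0,90.2]}]'
python3 - <<'E'
from h import *
np.set_printoptions(precision=3,suppress=True)
go(441.8,182,186,-1.387)
S=save("side","side3.png",(180,60,380,210),4)
for c in("side","top"):
    im=ctrl.get_image(c)
    for t in("empty_bin_mid","empty_bin_two_rib_end","valve_bin"):
        print(c,t,[(np.round(d["at"],1),round(d["confidence"],2)) for d in ctrl.spot_point(c,t)])
S=ctrl.get_image("side")
for n,g,z in(("empty_bin_mid",(442,182,.184),150),("valve_bin",(442,182,.184),0)):
    for d in ctrl.regions_of("side",n):
        print(n,d["confidence"],d["region"].sum(),*fit([S],[d["region"]],g,z))
E
```

```text
clock: 8.1
eef_pos: [442.2, 182.3, 186.6]
tool_rot: [-3.138, 0.001, -1.385]
force: [0.4, 0.3, -0.9]
width: 61.3
clock 8.1 pos [442.2 182.3 186.6] rot [-3.138  0.001 -1.385] q7 -1.18 F [ 0.4  0.3 -0.9] w 61.3
travel [0.02 0.04 0.06] ang [-0.19  0.03  0.12]
side empty_bin_mid [(array([442.9, 184.2, 183.8]), 0.59)]
side empty_bin_two_rib_end [(array([512.2, 191.3, 185.4]), 0.76)]
side valve_bin [(array([442.4, 181.8,  -2.2]), 0.9)]
top empty_bin_mid [(array([446.2, 180.7, 178.6]), 0.66)]
top empty_bin_two_rib_end [(array([511.1, 194. , 188. ]), 0.76)]
top valve_bin [(array([443.1, 186.4,  -1.7]), 0.73)]
empty_bin_mid 0.9 3227 [444.808 184.306   0.206] 0.13714839290039094
valve_bin 0.67 3071 [442.027 182.022   0.176] 0.047633206470028555
```

View pics/side3.png

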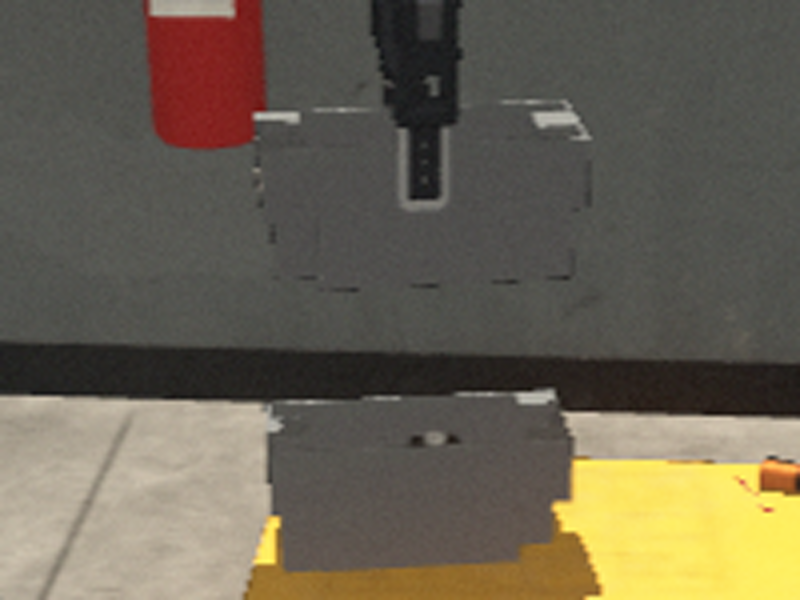

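The side view shows the empty bin held level and turned, at about (420,190), above the valve bin at (420,480). The two-rib end now points to +x. I lower it to just above the rim and compare the two.

```bash
python3 -m creep '[{"hand":0,"travel":[0,0.15,2],"angular":[0,0,0]},{"hand":0,"travel":[0,0.15,4],"angular":[0,0,0]},{"hand":0,"travel":[0,0.15,5.5],"angular":[0,0,0]},{"hand":0,"travel":[0,0.15,6.2],"angular":[0,0,0]},{"hand":0,"travel":[0,0.15,6.2],"angular":[0,0,0]},{"hand":0,"travel":[0,0.15,6.2],"angular":[0,0,0]},{"hand":0,"travel":[0,0.15,6.2],"angular":[0,0,0]}]'
python3 - <<'E'
from h import *
np.set_printoptions(precision=3,suppress=True)
go(441.8,182,106,-1.387)
S=save("side","side4.png",(200,90,360,210),5)
print("pred side: valve rim near corners",proj(S,[[c,s,70] for c,s,_ in hullpts((442,182,.183),0,False)[1::2]]).tolist())
for i in range(3):
  for c in("side","top"):
    im=ctrl.get_image(c)
    for t in("empty_bin_mid","empty_bin_two_rib_end","valve_bin"):
        print(c,t,[(np.round(d["at"],1),round(d["confidence"],2)) for d in ctrl.spot_point(c,t)[:1]])
    if i==0 and c=="side":
      for n,z in(("empty_bin_mid",88),("valve_bin",0)):
        for d in ctrl.regions_of("side",n)[:1]:
          print(n,d["confidence"],d["region"].sum(),*fit([im],[d["region"]],(442,182,.184),z))
E
```

```text
clock: 9.4
eef_pos: [441.6, 182.4, 125.2]
tool_rot: [-3.137, 0.0, -1.387]
force: [-0.5, -1.2, -2.7]
width: 61.5
clock 9.4 pos [441.6 182.4 125.2] rot [-3.137  0.    -1.387] q7 -1.08 F [-0.5 -1.2 -2.7] w 61.5
travel [ 0.04 -0.01  1.92] ang [-0.28  0.02  0.01]
pred side: valve rim near corners [[246.64775476562707, 173.6272994155225], [245.5731929792372, 160.32415528357114], [323.21048076384767, 169.8504311149698], [318.1727053545993, 156.9024493960349]]
side empty_bin_mid [(array([442.8, 185.4, 119. ]), 0.64)]
side empty_bin_two_rib_end [(array([511.1, 193. , 123.2]), 0.57)]
side valve_bin [(array([442. , 185.5,  -0.4]), 0.6)]
empty_bin_mid 0.55 2999 [444.007 185.409   0.191] 0.14976704941487218
valve_bin 0.9 2976 [443.007 179.884   0.179] 0.08118365652612225
top empty_bin_mid [(array([443.1, 183.4, 121.7]), 0.62)]
top empty_bin_two_rib_end [(array([509.3, 194.9, 126.3]), 0.92)]
top valve_bin [(array([442.5, 187.6,  -1.2]), 0.83)]
side empty_bin_mid [(array([441.9, 181.1, 120.4]), 0.76)]
side empty_bin_two_rib_end [(array([508. , 193.7, 124.5]), 0.83)]
side valve_bin [(array([444.2, 183.1,  -2.2]), 0.96)]
top empty_bin_mid [(array([445.2, 184.2, 119.1]), 0.75)]
top empty_bin_two_rib_end [(array([506.2, 194.3, 128.3]), 0.74)]
top valve_bin []
side empty_bin_mid []
side empty_bin_two_rib_end [(array([510.8, 194.4, 121.6]), 0.66)]
side valve_bin [(array([442. , 183.7,  -1.9]), 0.66)]
top empty_bin_mid [(array([444.4, 181.3, 120.7]), 0.88)]
top empty_bin_two_rib_end [(array([511. , 197.8, 123. ]), 0.56)]
top valve_bin [(array([438.6, 183.2,  -1.5]), 0.75)]
```

View pics/side4.png

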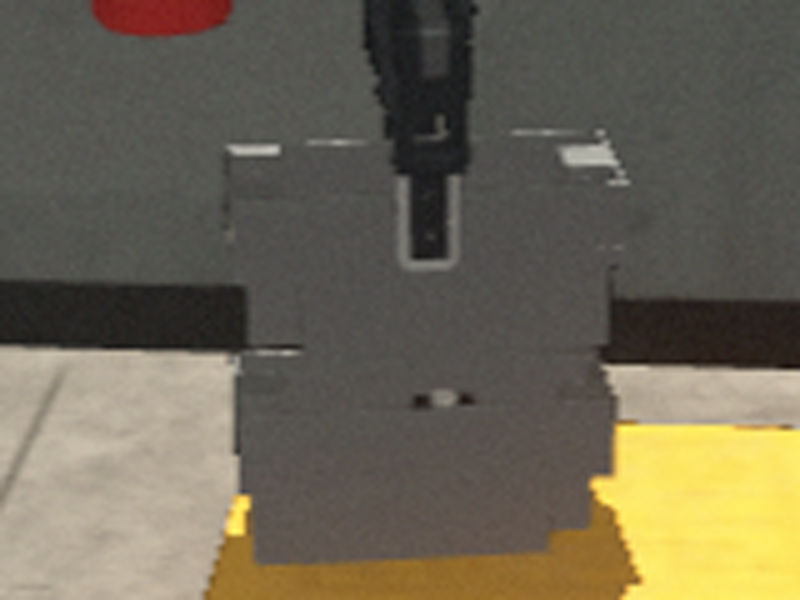

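Run:
```python
from h import *
np.set_printoptions(precision=1,suppress=True)
S=ctrl.get_image("side")
for n,p,z in(("empty",(442.7,182.5,.183),89),("valve",(442,182,.183),0)):
    print(n,((proj(S,hullpts(p,z,False))-[200,90])*5+2).tolist())
f=S["frame"][90:210,200:360,::-1]; g=cv2.resize(f,None,fx=5,fy=5,interpolation=cv2.INTER_NEAREST)
g=cv2.convertScaleAbs(g,alpha=1.8,beta=10)
for p,z,c in(((442.7,182.5,.183),89,(0,255,0)),((442,182,.183),0,(0,0,255))):
    q=(proj(S,hullpts(p,z,False))-[200,90])*5+2; q=q.astype(int)
    for i,j in((0,1),(4,5),(1,5),(1,3),(3,7),(5,7)): cv2.line(g,tuple(map(int,q[i])),tuple(map(int,q[j])),c,1)
cv2.imwrite("pics/side5.png",g)
```

```text
empty [[230.97868939492582, 290.410806950625], [226.73428878316398, 202.5237031219292], [225.68854575253138, 229.0758767935115], [221.58043999657946, 144.89597298092474], [624.8045356115223, 272.6684157176437], [628.1659738527444, 185.6028780903476], [598.5730000406109, 213.032895796653], [601.2763352781535, 129.61441030382187]]
valve [[239.13392426585415, 500.0369705073963], [235.23877382813535, 420.13649707761243], [233.6525628934049, 430.54105504026535], [229.86596489618603, 353.6207764178557], [615.0248030444827, 480.50241820142315], [618.0524038192384, 401.25215557484904], [590.4197243707047, 412.82026151371196], [592.8635267729966, 336.51224698017455]]
```

View pics/side5.png

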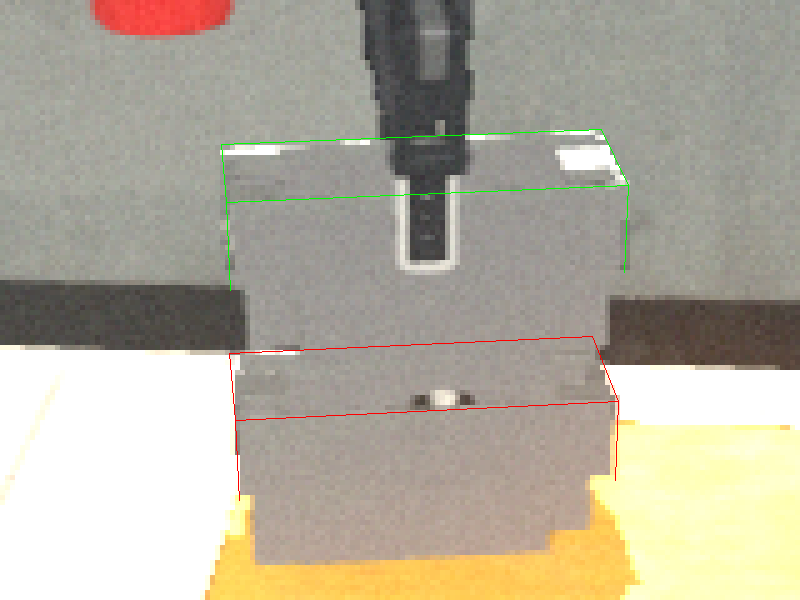

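The projected boxes match the picture within 1–2 mm. The empty bin sits about 1 mm too far in +x, so I shift it slightly and lower it.

```bash
python3 -m creep '[{"hand":0,"travel":[0.03,0.12,0.5],"angular":[-0.3,0,0]},{"hand":0,"travel":[0.03,0.12,1.0],"angular":[-0.3,0,0]},{"hand":0,"travel":[0.03,0.12,1.4],"angular":[-0.3,0,0]},{"hand":0,"travel":[0.03,0.12,1.6],"angular":[-0.3,0,0]},{"hand":0,"travel":[0.03,0.12,1.7],"angular":[-0.3,0,0]},{"hand":0,"travel":[0.03,0.12,1.7],"angular":[-0.3,0,0]},{"hand":0,"travel":[0.03,0.12,1.7],"angular":[-0.3,0,0]}]'
python3 -c "
from h import *
go(440.6,181.8,106,-1.387)"
```

```text
clock: 11.5
eef_pos: [440.0, 181.7, 107.6]
tool_rot: [3.14, -0.0, -1.387]
force: [-1.0, -0.2, -1.4]
width: 61.3
clock 11.5 pos [440.  181.7 107.6] rot [ 3.14  -0.    -1.387] q7 -1.05 F [-1.  -0.2 -1.4] w 61.3
travel [ 0.   -0.06  0.16] ang [ 0.09 -0.    0.01]
```

```bash
python3 -m creep '[{"hand":0,"travel":[0,-0.04,0.05],"angular":[0,0,0]},{"hand":0,"travel":[0,-0.05,0.1],"angular":[0,0,0]},{"hand":0,"travel":[0,-0.05,0.1],"angular":[0,0,0]},{"hand":0,"travel":[0,-0.05,0.15],"angular":[0,0,0]},{"hand":0,"travel":[0,-0.05,0.15],"angular":[0,0,0]}]'
python3 -c "
from h import *
go(440.6,181.8,106,-1.387)"
```

```text
clock: 12.0
eef_pos: [440.6, 181.8, 106.2]
tool_rot: [3.14, 0.0, -1.387]
force: [-0.1, 0.5, -0.5]
width: 61.3
clock 12.0 pos [440.6 181.8 106.2] rot [ 3.14   0.    -1.387] q7 -1.05 F [-0.1  0.5 -0.5] w 61.3
travel [ 0.   -0.    0.02] ang [0.08 0.01 0.  ]
```

```bash
python3 -m creep '[{"hand":0,"travel":[0,0,0.05],"angular":[0,0,0]},{"hand":0,"travel":[0,0,0.1],"angular":[0,0,0]},{"hand":0,"travel":[0,0,0.1],"angular":[0,0,0]}]'
python3 -c "
from h import *
go(440.6,181.8,106,-1.387)"
```

```text
clock: 12.3
eef_pos: [440.6, 181.8, 106.1]
tool_rot: [3.141, 0.001, -1.387]
force: [-2.7, -0.6, 11.6]
width: 61.0
clock 12.3 pos [440.6 181.8 106.1] rot [ 3.141e+00  1.000e-03 -1.387e+00] q7 -1.05 F [-2.7 -0.6 11.6] w 61.0
travel [ 0.   -0.    0.01] ang [ 0.06  0.07 -0.  ]
```

Contact comes at z = 106, with 11.6 N. That matches the underside being level with the rim. One look before release.

Run:
```python
from h import *
S=ctrl.get_image("side")
g=cv2.resize(S["frame"][90:210,200:360,::-1],None,fx=5,fy=5,interpolation=cv2.INTER_NEAREST)
g=cv2.convertScaleAbs(g,alpha=1.8,beta=10)
for p,z,c in(((442,182,.183),70,(0,255,0)),((442,182,.183),0,(0,0,255))):
    q=(proj(S,hullpts(p,z,False))-[200,90])*5+2; q=q.astype(int)
    for i,j in((0,1),(4,5),(1,5),(1,3),(3,7),(5,7)): cv2.line(g,tuple(map(int,q[i])),tuple(map(int,q[j])),c,1)
cv2.imwrite("pics/side6.png",g)
```

```text
(no output)
```

View pics/side6.png

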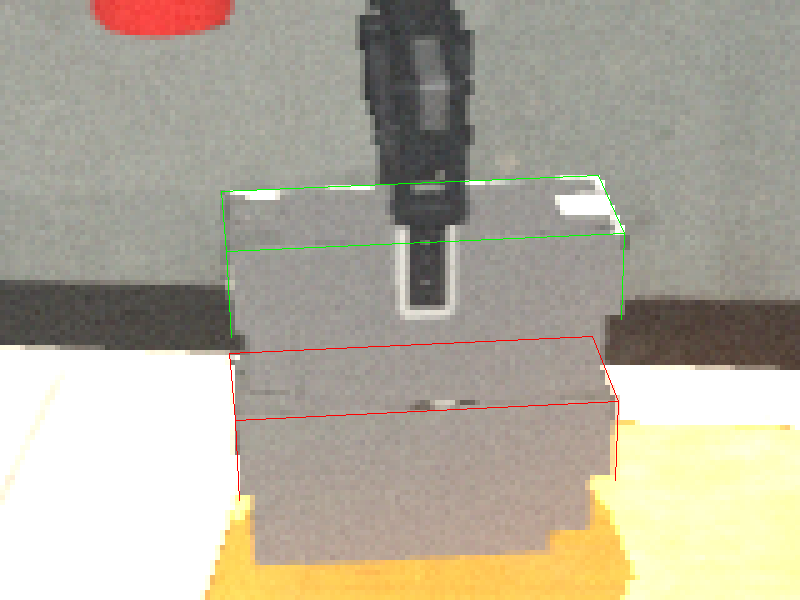

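The stacked bin lies on its predicted box, with rims and ends aligned within about 1 mm. I release and retreat upward.

```bash
python3 -m creep '[{"hand":0,"travel":[0,0,-0.05],"angular":[0,0,0]},{"hand":1,"travel":[0,0,-0.05],"angular":[0,0,0]},{"hand":1,"travel":[0,0,-0.05],"angular":[0,0,0]},{"hand":1,"travel":[0,0,-0.05],"angular":[0,0,0]},{"hand":1,"travel":[0,0,-0.05],"angular":[0,0,0]},{"hand":1,"travel":[0,0,-0.05],"angular":[0,0,0]},{"hand":1,"travel":[0,0,-0.05],"angular":[0,0,0]},{"hand":1,"travel":[0,0,-0.05],"angular":[0,0,0]},{"hand":1,"travel":[0,0,-0.05],"angular":[0,0,0]}]'
python3 -c "
from h import *
go(440.6,181.8,200,-1.387)"
```

```text
clock: 13.25
eef_pos: [440.7, 181.8, 106.6]
tool_rot: [3.141, 0.001, -1.387]
force: [-0.1, -0.2, -0.8]
width: 84.9
clock 13.25 pos [440.7 181.8 106.6] rot [ 3.141e+00  1.000e-03 -1.387e+00] q7 -1.05 F [-0.1 -0.2 -0.8] w 84.9
travel [-0.01  0.02 -9.34] ang [ 0.05  0.07 -0.  ]
```

```bash
python3 -m creep '[{"hand":1,"travel":[0,0,-1],"angular":[0,0,0]},{"hand":1,"travel":[0,0,-3],"angular":[0,0,0]},{"hand":1,"travel":[0,0,-6],"angular":[0,0,0]},{"hand":1,"travel":[0,0,-10],"angular":[0,0,0]},{"hand":1,"travel":[0,0,-14],"angular":[0,0,0]},{"hand":1,"travel":[0,0,-15],"angular":[0,0,0]},{"hand":1,"travel":[-4,1,-15],"angular":[0,0,0]},{"hand":1,"travel":[-42,11,-15],"angular":[0,0,0]},{"hand":1,"travel":[-42,11,-15],"angular":[0,0,0]},{"hand":1,"travel":[-42,11,-15],"angular":[0,0,0]},{"hand":1,"travel":[-42,11,-15],"angular":[0,0,0]},{"hand":1,"travel":[-42,11,-15],"angular":[0,0,0]},{"hand":1,"travel":[-42,11,-15],"angular":[0,0,0]},{"hand":1,"travel":[-42,11,-15],"angular":[0,0,0]},{"hand":1,"travel":[-42,11,-15],"angular":[0,0,0]},{"hand":1,"travel":[-42,11,-15],"angular":[0,0,0]},{"hand":1,"travel":[-42,11,-15],"angular":[0,0,0]},{"hand":1,"travel":[-42,11,-15],"angular":[0,0,0]}]'
python3 - <<'E'
from h import *
np.set_printoptions(precision=3,suppress=True)
fs=[]
for c in("top","side"):
    im=ctrl.get_image(c)
    b=(140,130,300,290) if c=="top" else (200,90,360,250)
    fs.append(cv2.resize(im["frame"][b[1]:b[3],b[0]:b[2],::-1],(400,400),interpolation=cv2.INTER_CUBIC))
    for n,z in(("empty_bin_mid",70),("valve_bin",0),("bolt_bin",0)):
        g=(490,-164,.135) if z==0 and n[0]=='b' else (442,182,.184)
        r=ctrl.regions_of(c,n)
        print(c,n,[(np.round(d["at"],1),round(d["confidence"],2)) for d in ctrl.spot_point(c,n)[:1]],*(fit([im],[r[0]["region"]],g,z) if r else ["-"]))
    print([(np.round(d["at"],1)) for d in ctrl.spot_point(c,"empty_bin_two_rib_end")[:1]])
cv2.imwrite("pics/end.png",cv2.convertScaleAbs(np.hstack(fs),alpha=1.6)); print(ctrl.read_state()["clock"],ctrl.read_state()["eef_pos"])
E
```

```text
clock: 15.05
eef_pos: [256.9, 572.9, 257.3]
tool_rot: [3.141, 0.0, -1.389]
force: [-0.3, -0.8, -0.3]
width: 85.3
top empty_bin_mid [(array([443.2, 182.4,  99.6]), 0.7)] [443.138 181.327   0.177] 0.027562728120857027
top valve_bin [(array([444. , 186. ,  -3.6]), 0.78)] [440.943 177.389   0.189] 0.8280708085242878
top bolt_bin [(array([ 488.9, -166. ,   -0.1]), 0.58)] [ 490.193 -164.515    0.14 ] 0.03485744601418661
[array([506.3, 193. , 108.1])]
side empty_bin_mid [(array([440. , 181.6, 101.4]), 0.89)] -
side valve_bin [(array([443.8, 182.8,  -2.7]), 0.87)] [443.638 173.684   0.174] 0.28778303849125375
side bolt_bin [] [ 487.891 -106.144   -0.095] 0.6996985144987118
[array([514.3, 192.2, 104.4])]
15.85 [255.86  574.461 257.204]
```

View pics/end.png

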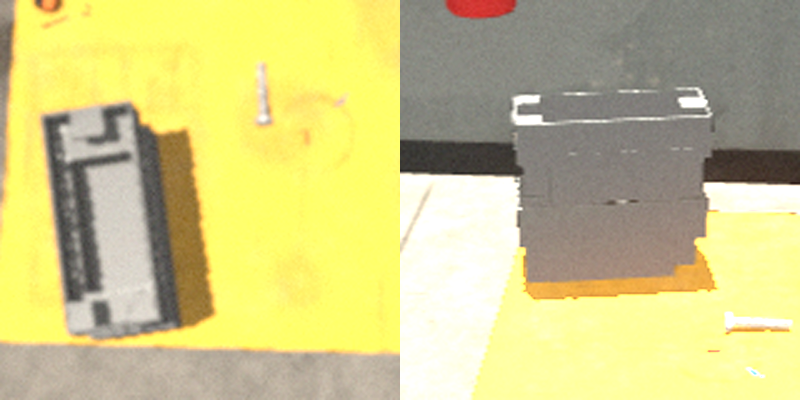

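The final picture shows the empty bin standing square on the valve bin, turned end for end: the single middle ledge is now at the far end and the two corner ledges are at the near end. It has not nested.

```bash
python3 -c "
from cell import ctrl
print(ctrl.finish_job())"
```

```text
the job is handed in; nothing more can be done
None
```

The empty bin now stands on the valve bin, turned half a turn end for end. I lowered it until it touched, pressing with about 12 N, and only then opened the gripper. The job was handed in at about 16 s of the 38 s allowed, with the arm well clear.

**Last checks that agreed**
- **Height:** it touched down at the height expected for its underside being level with the valve bin's rim, so it is not nested.
- **Alignment:** the top camera puts it at (443.1, 181.3), yaw 0.177. The valve bin was measured at (442, 182), yaw 0.183, so they agree within about 1 mm and 0.4°.
- **Bolt bin:** it measures the same as before, about (490, -164.5).

**Last checks that failed or disagreed**
- **Top camera on the stack:** the valve bin could not be fitted from above, because the stacked bin hides it.
- **Side camera on the stack:** it returned no outline for the upper bin and a poor fit for the lower one. The network's spot readings for the valve bin, about (444, 183–186), were within its roughly 4 mm accuracy of where it started.
- **Side camera on the bolt bin:** the fit was unusable because the orange box blocks the view.

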